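Advance the filter turret four clicks

ROBOT

A 6-joint arm with a two-finger parallel gripper is mounted at the origin on the work surface. World frame = base frame: x ahead of the robot, y to its left, z up, the work surface at z = 0. Lengths are in m, angles in rad, forces in N, time in s.
With the tool pointing down it reaches from about 0.4 to 0.825 m from the base axis. Payload 7 kg.
Tool frame: the origin (TCP) lies at the very end of the fingers, on their centre line; the grasp point (between the pads) lies 19 mm behind it; z points along the fingers, y is the line along which they close (so a half turn about z gives the same grasp; the last joint's range is limited). The gripper opens to 85 mm and grips with 20 to 120 N. Pads are 22 mm wide; open, the fingers measure 114 mm over their backs; the gripper's body (76 mm by 85 mm) begins 54 mm behind the grasp point. The pads swing forward as they close: fully open they stand 13 mm farther back than shut.
Start: joints at [1.471, 0.359, 0.012, 0, -1.224, -0.288], TCP at [0.255, 0.625, 0.231] pointing down, gripper open.
Joint ranges: [-3.07, 3.07], [-1.43, 2.12], [-1.02, 1.25], [-3.03, 1.67], [-3.05, -0], [-3.03, 3.03]. Speed limits (rad/s): [2.39, 2.39, 3.01, 3.14, 3.14, 3.14].

INTERFACE

Orientations are given as a 3x3 rotation matrix whose columns are the frame's x, y, z axes.
In Python, from bench import get_obs, imaging, env gives the robot as it stands. The module is installed in compiled form; this text tells all that it offers.
- The arm moves only by the tool arm_command, never from a script. Its argument "increments" is a list of rows, each a list of 7 numbers: the finger opening in mm, from 0 to 85.4, then the shift along the tool's x, y, z in mm, then the turn, a rotation vector about the tool's x, y, z in rad. A call has 1 to 20 rows; each row shifts and turns the commanded pose from where the row before left it, along the tool's axes as they then stand; what a row does not reach is not made up. A row lasts 1/12 s, in which the tool goes at most 41.7 mm and 7.16 degrees, less where a joint would pass 70% of its speed; a pose out of reach is approached as far as the arm can. A call with a gripper value outside its range is refused whole. The fingers move at their own pace and stop on an object; "grip_force" is the grip in N (left out, the last holds). Time passes only in rows, so rows that do not move let the fingers close. It gives the time, the measured TCP pose, the force and the opening at its end, in the units of the state.
- get_obs(): the state, without advancing time (a new reading comes with each control period).
- imaging.capture(name): name is "scene" or "top" or "wrist"; returns (picture, depth): 384x512x3 uint8, red, green, blue; 384x512 float32, m along the optical axis (not along the pixel's ray), 0 where there is no reading.
- imaging.camera_info(name): a dict with "camera_matrix" (3x3 intrinsics, pixels), "k1" (the pictures are not rectified: a ray, as slopes to the right and down, at radius r is drawn at 1 + k1 r^2 times it, then the intrinsics apply), "cam_to_world" (4x4, takes a point from camera to world coordinates). Camera axes: x right, y up, looking along -z (the intrinsics and any distortion apply to the point x, -y, -z); pixel columns grow to the right and rows downward; lengths in m; the calibration is good to about 2 mm. A picture is of the moment at which its call begins: read the wrist's pose just before it. camera_info takes no time and is no camera call; for the wrist camera it gives the pose at the moment of the call.
- env.job_done(): hands the job in, once; it reports no verdict.
The state is a dict: "time_s": time; "joint_positions": joint angles; "joint_vel": joint speeds; "effort": joint torques, N m; "eef_pos": TCP position; "tool_rot": TCP orientation; "wrist_force": force on the tool from outside, world axes, zero at the start; "torque": the same for the moment, N m; "gripper_width": opening from 0.0 (shut) to 1.0 (fully open).
Only numpy, scipy, OpenCV 4.12 (cv2) and the standard library are available. Lean on these libraries where they do the work, as an engineer would, in place of code of your own. Each camera call takes 0.05 s, during which the arm holds its last target. There are 200 camera calls.

TASK

On the optical breadboard, turn the click-stop filter dial exactly four clicks clockwise (seen from above) by pushing its upright studs round with a fingertip, lightly, never starting it off the wrong way and never letting it go on to a fifth click. Do not take a stud between the fingers and lift nothing, leave the loose pieces standing around it where they are, and finish with the dial resting in its fourth click, clear of everything.

Things in the scene. Friction and masses are not known exactly. Their poses are not given: they have to be found in the camera images.
- dial (a joint): the filter dial: flat black disc, 116 mm across, 8 mm thick, vertical axis, no end stops. Rad; 0 at the start (resting in a click), grows clockwise seen from above. Rests every 30 degrees (0.5236 rad); four clicks = 2.094. A spring resists up to half-way between rests (0.26 rad), beyond that it snaps on to the next rest by itself and stops there. Push needed at a stud: about 4 to 6 N.
- dial_axis (a point): on the dial axis, at the height of the disc's upper face (62 mm above the table, 50 above the breadboard). Its x axis points, level, to the optics head: an 18 mm steel column 76 mm from the axis with an arm and a round barrel (30 mm across, centred 34 mm from the axis) overhanging the disc, underside 34 mm above the disc, top 57 mm above it.
- stud_a (a point): one of the four upright aluminium studs of the dial, 9 mm thick and 24 mm tall, 51 mm from the dial axis and 90 degrees apart; this point is on the stud's centre line, half-way up (12 mm above the disc). A white line on the disc runs from the hub to this stud. At the start this stud is the one on the side away from the optics head.
- stud_b (a point): one of the four upright aluminium studs of the dial, 9 mm thick and 24 mm tall, 51 mm from the dial axis and 90 degrees apart; this point is on the stud's centre line, half-way up (12 mm above the disc). 90 degrees clockwise from stud_a, seen from above.
- stud_c (a point): one of the four upright aluminium studs of the dial, 9 mm thick and 24 mm tall, 51 mm from the dial axis and 90 degrees apart; this point is on the stud's centre line, half-way up (12 mm above the disc). 180 degrees clockwise from stud_a, seen from above.
- stud_d (a point): one of the four upright aluminium studs of the dial, 9 mm thick and 24 mm tall, 51 mm from the dial axis and 90 degrees apart; this point is on the stud's centre line, half-way up (12 mm above the disc). 270 degrees clockwise from stud_a, seen from above.
- pot_mid (a point): loose clear plastic sample pot, 44 mm square, 46 mm tall with a round white lid; point on its centre line 23 mm up. Leave alone.
- lens_post_mid (a point): loose steel optical post, 13 mm thick, on a 32 mm round foot, 68 mm tall; point on its centre line half-way up. Leave alone.
- lens_tube_mid (a point): loose aluminium lens tube standing on end, 33 mm across, 55 mm tall; point on its centre line half-way up. Leave alone.
Things that resemble listed ones, but are neither listed nor needed, are in the scene too. Leave any green look-alike of the part that bears lens_tube_mid alone. What is shaped like the part that bears pot_mid but green is not meant.

How it is judged:
By the outcome, as a careful person would: the job done as asked, in the order asked, and still so for the second after the job is handed in, with the robot touching nothing.
It also fails if it takes over 54 s, if anything falls off the work surface, if the arm or the gripper's body presses on something with over 40 N, if the wrist force passes 120 N, or if a joint passes its speed limit or range.

## Working session

There is one attempt and no reset: what is moved stays moved. The work goes in short steps, Python scripts to look and compute and a tool call to move; the robot and the scene stay as the last step left them, time stands still between calls to the robot, and variables do not carry over. Pictures are saved under pics/ and viewed, on a budget of 10 in all, crops included, one or two more only if the job needs it, and the job is handed in when it is done.

Besides the shell and the picture viewer there is one more tool, called after ">>>" by a JSON object that holds its "fn" and its "kwargs". arm_command: Moves the arm, as the interface text tells. Its arguments: {"type":"object","properties":{"increments":{"type":"array","items":{"type":"array","items":{"type":"number"}}},"grip_force":{"type":"number"}},"required":["increments"]}

```bash
mkdir -p pics; cat > h.py <<'E'
import numpy as np, cv2
from bench import get_obs, imaging, env
def cap(n,f=None):
    i=imaging.camera_info(n); p,d=imaging.capture(n)
    if f: cv2.imwrite('pics/'+f,p[:,:,::-1])
    return p,d,i
def ray(i,u,v):
    K=np.array(i['camera_matrix']);a=np.array([(u-K[0,2])/K[0,0],(v-K[1,2])/K[1,1]])
    s=a.copy()
    for _ in range(20): s=a/(1+i['k1']*(s@s))
    T=np.array(i['cam_to_world']); return T[:3,3],T[:3,:3]@np.array([s[0],-s[1],-1])
def at_z(i,u,v,z):
    o,r=ray(i,u,v); return o+r*(z-o[2])/r[2]
def at_d(i,d,u,v):
    o,r=ray(i,u,v); return o+r*d[int(round(v)),int(round(u))]
def proj(i,P):
    T=np.array(i['cam_to_world']);q=T[:3,:3].T@(np.array(P)-T[:3,3]);s=np.array([q[0],-q[1]])/-q[2]
    s=s*(1+i['k1']*(s@s));K=np.array(i['camera_matrix']);return K[0,0]*s[0]+K[0,2],K[1,1]*s[1]+K[1,2]
E
python3 - <<'E'
from h import *
import pickle
R={}
for n in('scene','top','wrist'):
    p,d,i=cap(n); R[n]=(p,d,i); print(n,np.round(i['cam_to_world'],3).tolist(),i['k1'],np.round(i['camera_matrix'],0).tolist())
pickle.dump(R,open('r0.pkl','wb'))
a=cv2.resize(R['scene'][0],(800,600))[:,:,::-1]
cv2.imwrite('pics/s0.png',a); cv2.imwrite('pics/t0.png',cv2.resize(R['top'][0],(800,600))[:,:,::-1])
o=get_obs();print(o['time_s'],o['eef_pos'],o['tool_rot'],o['gripper_width'])
E
```

```text
scene [[0.411, -0.743, 0.529, 1.084], [0.912, 0.34, -0.231, -0.286], [-0.008, 0.577, 0.817, 0.916], [0.0, 0.0, 0.0, 1.0]] -0.06449535061976808 [[399.0, 0.0, 264.0], [0.0, 399.0, 194.0], [0.0, 0.0, 1.0]]
top [[-0.001, 0.994, -0.107, 0.409], [-1.0, -0.002, -0.008, -0.024], [-0.008, 0.107, 0.994, 1.196], [0.0, 0.0, 0.0, 1.0]] -0.0964654342369175 [[397.0, 0.0, 258.0], [0.0, 397.0, 191.0], [0.0, 0.0, 1.0]]
wrist [[-0.378, 0.882, 0.281, 0.327], [-0.926, -0.361, -0.114, 0.594], [0.001, -0.303, 0.953, 0.372], [0.0, 0.0, 0.0, 1.0]] 0.020907230706776296 [[344.0, 0.0, 256.0], [0.0, 344.0, 189.0], [0.0, 0.0, 1.0]]
0.15 [0.2551662  0.62452684 0.2305909 ] [[ 9.25698524e-01 -3.78261970e-01 -3.51949155e-04]
 [-3.78262107e-01 -9.25697712e-01 -1.23463804e-03]
 [ 1.41218089e-04  1.27603164e-03 -9.99999176e-01]] 0.9985479729866337
```

View pics/s0.png

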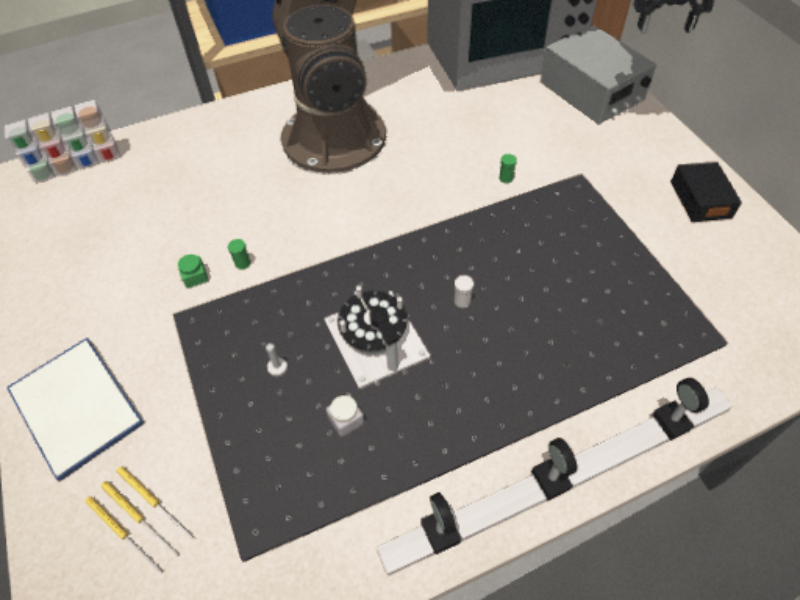

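View pics/t0.png

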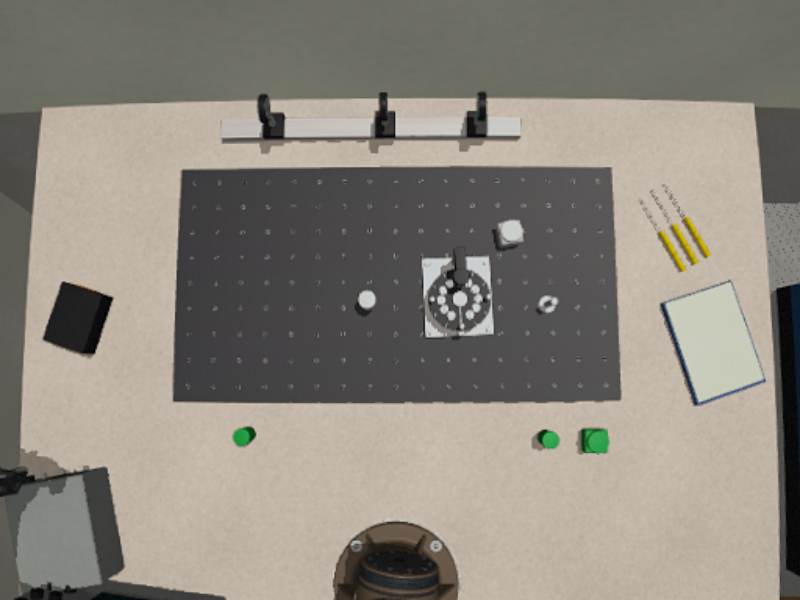

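View crop.

Scene view: the dial is at about (373,320), with the optics head in front of it at (393,350). The post is at (276,360), the pot at (345,413) and the tube at (464,291). Top view: the dial hub is at (460,299), the head at (459,265), the pot at (511,232), the post at (547,304) and the tube at (367,300). Look-alikes in the top view: green tubes at (243,436) and (549,440), and a green pot at (595,441). There is only one dial. Next is a close crop of it.

```bash
python3 - <<'E'
from h import *
import pickle
R=pickle.load(open('r0.pkl','rb'))
p,d,i=R['top']; c=p[140:230,220:370]
a=cv2.resize(c,None,fx=5,fy=5,interpolation=cv2.INTER_CUBIC)
p2,d2,i2=R['scene']; c2=p2[165:255,170:320]
b=cv2.resize(c2,None,fx=5,fy=5,interpolation=cv2.INTER_CUBIC)[:,:,::-1]
# put top crop left part 
cv2.imwrite('pics/c0.png',cv2.resize(np.vstack([a[:300+150,:,::-1][:300],b[:300]]),(750,600)))
cv2.imwrite('pics/c0.png',np.vstack([cv2.resize(a[:,:,::-1],(500,300)),cv2.resize(b,(500,300))]))
k=512/800
for n,u,v,z in[('hub',460,299,.065),('pot',511,232,.058),('post',547,304,.05),('tube',367,300,.067)]:
    print(n,at_z(i,u*k,v*k,z).round(3),at_d(i,d,u*k,v*k).round(3))
for n,u,v,z in[('hub',373,317,.065),('pot',344,407,.058),('post',274,348,.08),('tube',464,284,.067)]:
    print(n,at_z(i2,u*k,v*k,z).round(3),at_d(i2,d2,u*k,v*k).round(3))
E
```

```text
hub [ 0.53  -0.12   0.065] [ 0.529 -0.12   0.071]
pot [ 0.657 -0.218  0.058] [ 0.656 -0.218  0.06 ]
post [ 0.522 -0.284  0.05 ] [ 0.523 -0.286  0.041]
tube [0.528 0.05  0.067] [0.528 0.05  0.067]
hub [ 0.531 -0.116  0.065] [ 0.57  -0.128  0.124]
pot [ 0.661 -0.217  0.058] [ 0.661 -0.217  0.059]
post [ 0.531 -0.283  0.08 ] [ 0.526 -0.283  0.073]
tube [0.534 0.051 0.067] [0.534 0.051 0.067]
```

View pics/c0.png

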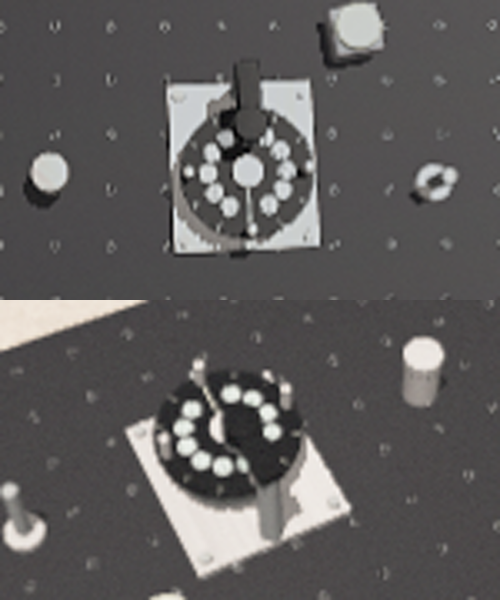

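The dial axis is near (0.530, -0.118), with the head on the +x side and stud_a (white line) on the robot side. I'll push stud_d, on the -y side, from behind with shut fingers. It sweeps from the -y side past -x, so it stays away from the head throughout.

>>> {"fn": "arm_command", "kwargs": {"increments": [[0, 0, 0, 0, 0, 0, 0.1], [0, 0, 0, 0, 0, 0, 0.1], [0, 0, 0, 0, 0, 0, 0.1], [0, 0, 0, 0, 0, 0, 0.1], [0, 0, 0, 0, 0, 0, 0.1], [0, 0, 0, 0, 0, 0, 0.1], [0, 0, 0, 0, 0, 0, 0.1], [0, 10, 1, 0, 0, 0, 0.05], [0, 20, 1, 0, 0, 0, 0], [0, 34, 2, 0, 0, 0, 0], [0, 34, 2, 0, 0, 0, 0], [0, 34, 2, 0, 0, 0, 0], [0, 34, 2, 0, 0, 0, 0], [0, 34, 2, 0, 0, 0, 0], [0, 34, 2, 0, 0, 0, 0], [0, 34, 2, 0, 0, 0, 0], [0, 34, 2, 0, 0, 0, 0], [0, 34, 2, 0, 0, 0, 0], [0, 34, 2, 0, 0, 0, 0], [0, 34, 2, 0, 0, 0, 0]], "grip_force": 20}}

```text
time_s: 1.82
eef_pos: [0.4036, 0.2465, 0.2313]
tool_rot: [[0.42, -0.908, 0.0], [-0.908, -0.42, 0.0], [-0.0, -0.0, -1.0]]
wrist_force: [1.5, 0.0, 0.6]
gripper_width: -0.002
```

>>> {"fn": "arm_command", "kwargs": {"increments": [[0, 34, 3, 0, 0, 0, 0], [0, 34, 3, 0, 0, 0, 0], [0, 34, 3, 0, 0, 0, 0], [0, 34, 3, 0, 0, 0, 0], [0, 34, 3, 0, 0, 0, 0], [0, 34, 3, 0, 0, 0, 0], [0, 34, 3, 0, 0, 0, 0], [0, 34, 3, 0, 0, 0, 0], [0, 34, 3, 0, 0, 0, 0], [0, 34, 3, 0, 0, 0, 0], [0, 34, 3, 0, 0, 0, 0], [0, 34, 3, 0, 0, 0, 0], [0, 20, 3, 0, 0, 0, 0], [0, 12, 0, 0, 0, 0, 0], [0, 0, 0, 0, 0, 0, 0], [0, 0, 0, 0, 0, 0, 0]]}}

```text
time_s: 3.15
eef_pos: [0.5524, -0.1677, 0.2308]
tool_rot: [[0.418, -0.908, -0.001], [-0.908, -0.418, 0.0], [-0.001, 0.001, -1.0]]
wrist_force: [-0.6, 0.4, -0.1]
gripper_width: 0.002
```

```bash
python3 - <<'E'
from h import *
import pickle
o=get_obs();T=o['tool_rot'];print(o['time_s'],o['eef_pos'],np.round(T,3).tolist(),np.round(o['joint_positions'],2),o['gripper_width'],np.round(o['wrist_force'],2))
R={n:cap(n) for n in('wrist','top')};pickle.dump(R,open('r1.pkl','wb'))
cv2.imwrite('pics/w1.png',cv2.resize(R['wrist'][0],(800,600))[:,:,::-1])
E
```

```text
3.15 [ 0.55244365 -0.16767024  0.23077669] [[0.418, -0.908, -0.001], [-0.908, -0.418, 0.0], [-0.001, 0.001, -1.0]] [ 0.04  0.2  -0.21 -0.   -1.16  0.39] 0.0023269539604166304 [-0.61  0.38 -0.1 ]
```

View pics/w1.png

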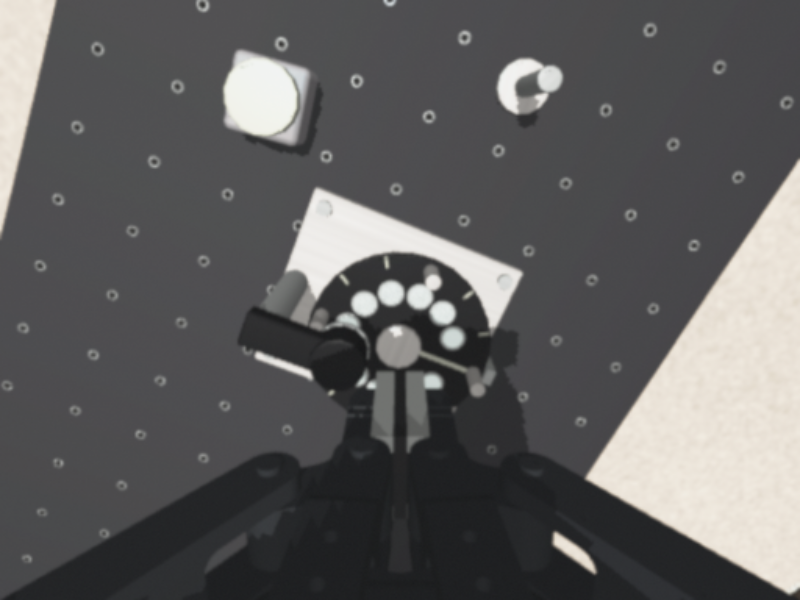

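Wrist view: stud_d's top is at (433,281), stud_a's at (478,390), the hub at (399,346) and the head arm and barrel at (300,345). The shut fingertips are at (400,375). I'll triangulate the studs and check where the knuckles sit.

```bash
python3 - <<'E'
from h import *
import pickle
R=pickle.load(open('r1.pkl','rb'));R0=pickle.load(open('r0.pkl','rb'))
p,d,i=R['wrist'];t=R0['top'][2];k=.64
def tri(*rs):
    A=0;b=0
    for o,r in rs:
        r=r/np.linalg.norm(r);M=np.eye(3)-np.outer(r,r);A=A+M;b=b+M@o
    return np.linalg.solve(A,b)
for n,w,tp,z in[('d',(433*k,281*k),(312.4,189.5),.086),('a',(478*k,390*k),(295.6,209),.086),('hub',(399*k,346*k),(294.4,191.3),.07),('b',None,(276.4,191.6),.086)]:
    if w: print(n,'tri',tri(ray(i,*w),ray(t,*tp)).round(4),'wristz',at_z(i,*w,z).round(4),'depth',at_d(i,d,*w).round(4))
    print(n,'top',at_z(t,*tp,z).round(4))
# gripper extent in tool frame from depth
o=np.array([.5524,-.1677,.2308]);T=np.array([[.418,-.908,-.001],[-.908,-.418,0],[-.001,.001,-1]])
P=np.array([T.T@(at_d(i,d,u,v)-o) for u in range(100,420,2) for v in range(230,384,2) if 0<d[v,u]<.25])
for zz in np.arange(-.12,.0,.01):
    q=P[(P[:,2]>zz)&(P[:,2]<zz+.01)]
    if len(q): print(round(zz,2),len(q),q.min(0).round(3),q.max(0).round(3))
E
```

```text
d tri [ 0.533  -0.1704  0.0807] wristz [ 0.5335 -0.172   0.086 ] depth [ 0.5332 -0.1717  0.0847]
d top [ 0.5329 -0.1693  0.086 ]
a tri [ 0.4785 -0.1215  0.0826] wristz [ 0.48   -0.1226  0.086 ] depth [ 0.4796 -0.1222  0.0849]
a top [ 0.4781 -0.1214  0.086 ]
hub tri [ 0.5303 -0.1203  0.0643] wristz [ 0.5314 -0.1224  0.07  ] depth [ 0.5308 -0.1211  0.0665]
hub top [ 0.5296 -0.1199  0.07  ]
b top [ 0.5272 -0.0679  0.086 ]
-0.09 581 [ 0.013 -0.017 -0.086] [ 0.02   0.018 -0.08 ]
-0.08 1552 [ 0.003 -0.039 -0.08 ] [ 0.02   0.041 -0.07 ]
-0.07 1510 [-0.007 -0.043 -0.07 ] [ 0.02   0.044 -0.06 ]
-0.06 2085 [-0.01  -0.041 -0.06 ] [ 0.016  0.041 -0.05 ]
-0.05 756 [-0.009 -0.032 -0.05 ] [ 0.016  0.033 -0.04 ]
-0.04 277 [-0.009 -0.013 -0.04 ] [ 0.014  0.016 -0.03 ]
-0.03 224 [ 0.008 -0.013 -0.03 ] [ 0.014  0.014 -0.02 ]
-0.02 189 [ 0.008 -0.013 -0.02 ] [ 0.013  0.014 -0.01 ]
-0.01 87 [ 0.008 -0.012 -0.01 ] [ 0.013  0.013 -0.004]
```

>>> {"fn": "arm_command", "kwargs": {"increments": [[0, -1.3, -5, 0, 0, 0, 0], [0, 0, 0, 0, 0, 0, -0.1], [0, 0, 0, 15, 0, 0, 0], [0, 0, 0, 25, 0, 0, 0], [0, 0, 0, 25, 0, 0, 0], [0, 0, 0, 20, 0, 0, 0], [0, 0, 0, 15, 0, 0, 0], [0, 0, 0, 0, 0, 0, 0], [0, 0, 0, 0, 0, 0, 0]]}}

```text
time_s: 4.0
eef_pos: [0.5566, -0.1634, 0.1312]
tool_rot: [[0.509, -0.861, -0.001], [-0.861, -0.509, -0.0], [-0.0, 0.001, -1.0]]
wrist_force: [0.9, 0.8, 0.2]
gripper_width: 0.001
```

```bash
python3 - <<'E'
from h import *
p,d,i=cap('wrist')
cv2.imwrite('pics/w2.png',cv2.resize(p,(800,600))[:,:,::-1])
E
```

```text
(no output)
```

View pics/w2.png

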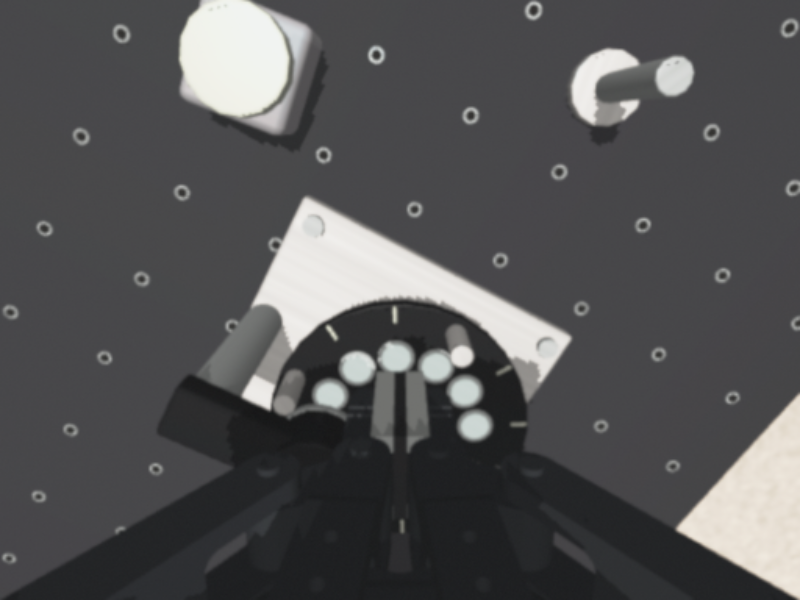

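Stud_d's top is at (462,356), right of the shut fingers at (375–430), and stud_c's is at (285,404) by the head. I'll check both in the tool frame.

```bash
python3 - <<'E'
from h import *
o=get_obs();i=imaging.camera_info('wrist');T=np.array(o['tool_rot']);A=np.array([.5305,-.1205,.086])
for u,v in[(462,356),(285,404)]:
    P=at_z(i,u*.64,v*.64,.086);print(P.round(4),(T.T@(P-o['eef_pos'])*1e3).round(1),np.linalg.norm(P-A),np.degrees(np.arctan2(*(P-A)[1::-1])))
print((T.T@(A-o['eef_pos'])*1e3).round(1))
E
```

```text
[ 0.5339 -0.1716  0.086 ] [-5.1 24.3 46.2] 0.051223225988869386 -86.2125610110421
[ 0.5825 -0.119   0.086 ] [-25.5 -44.3  46.2] 0.0520541403433421 1.6144440483396174
[-50.8   1.2  46.2]
```

>>> {"fn": "arm_command", "kwargs": {"increments": [[0, 0, 0, 10, 0, 0, 0], [0, 0, 0, 15, 0, 0, 0], [0, 0, 0, 15, 0, 0, 0], [0, 0, 0, 12, 0, 0, 0], [0, 0, 0, 7, 0, 0, 0], [0, 0, 0, 0, 0, 0, 0], [0, 0, 0, 0, 0, 0, 0]]}}

```text
time_s: 4.63
eef_pos: [0.557, -0.1642, 0.0727]
tool_rot: [[0.508, -0.861, 0.0], [-0.861, -0.508, -0.0], [0.0, -0.0, -1.0]]
wrist_force: [0.5, 0.0, -0.5]
gripper_width: 0.001
```

>>> {"fn": "arm_command", "kwargs": {"increments": [[0, 0, 1.5, 0, 0, 0, 0.0294], [0, 0, 1.5, 0, 0, 0, 0.0294], [0, 0, 1.5, 0, 0, 0, 0.0294], [0, 0, 1.5, 0, 0, 0, 0.0294], [0, 0, 1.5, 0, 0, 0, 0.0294], [0, 0, 1.5, 0, 0, 0, 0.0294], [0, 0, 1.5, 0, 0, 0, 0.0294], [0, 0, 1.5, 0, 0, 0, 0.0294], [0, 0, 1.5, 0, 0, 0, 0.0294], [0, 0, 0, 0, 0, 0, 0]]}}

```text
time_s: 5.47
eef_pos: [0.5465, -0.1697, 0.074]
tool_rot: [[0.264, -0.964, 0.005], [-0.964, -0.264, -0.0], [0.002, -0.005, -1.0]]
wrist_force: [3.7, 0.6, -0.5]
gripper_width: 0.004
```

```bash
cat >> h.py <<'E'
def look(f):
    o=get_obs();T=np.array(o['tool_rot']);A=np.array([.5305,-.1205,.086]);e=o['eef_pos']-A
    print(o['time_s'],'tool polar: R',np.hypot(*e[:2]).round(4),'deg',np.degrees(np.arctan2(e[1],e[0])).round(1),'yaw',np.degrees(np.arctan2(T[1,0],T[0,0])).round(1),'z',o['eef_pos'][2].round(4),'F tool',(T.T@np.array(o['wrist_force'])).round(1))
    w=cap('wrist')[0];t=cap('top')[0][150:230,235:355]
    im=np.vstack([cv2.resize(w[130:],(512,254)),cv2.resize(t,(512,341),interpolation=cv2.INTER_CUBIC)])
    cv2.imwrite('pics/'+f,im[:,:,::-1])
E
python3 -c "
from h import *;look('p1.png')"
```

```text
5.4667 tool polar: R 0.0517 deg -71.9 yaw -74.7 z 0.074 F tool [ 0.4 -3.7  0.6]
```

View pics/p1.png

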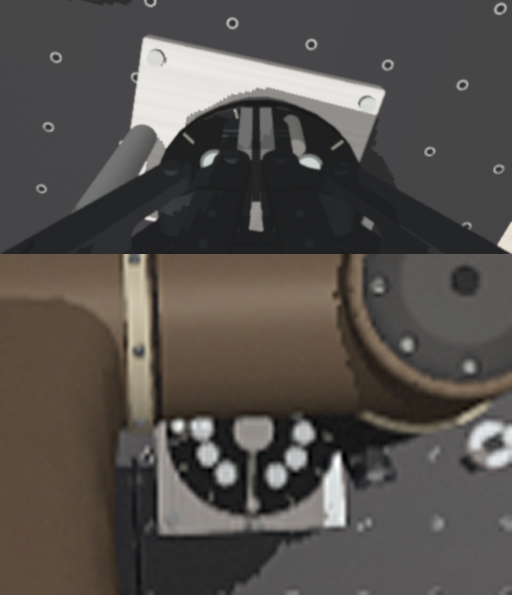

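Contact with stud_d is confirmed: -3.7 N along the push axis, with the stud against the right finger at about (293,130) in the upper crop. I'll go on through click 1.

>>> {"fn": "arm_command", "kwargs": {"increments": [[0, 0, 1.5, 0, 0, 0, 0.0294], [0, 0, 1.5, 0, 0, 0, 0.0294], [0, 0, 1.5, 0, 0, 0, 0.0294], [0, 0, 1.5, 0, 0, 0, 0.0294], [0, 0, 1.5, 0, 0, 0, 0.0294], [0, 0, 1.5, 0, 0, 0, 0.0294], [0, 0, 1.5, 0, 0, 0, 0.0294], [0, 0, 0, 0, 0, 0, 0], [0, 0, 0, 0, 0, 0, 0], [0, 0, 0, 0, 0, 0, 0]]}}

```text
time_s: 6.4
eef_pos: [0.5339, -0.1716, 0.0724]
tool_rot: [[0.064, -0.998, -0.0], [-0.998, -0.064, -0.0], [-0.0, 0.0, -1.0]]
wrist_force: [-0.5, 0.2, 0.1]
gripper_width: -0.001
```

```bash
python3 -c "
from h import *;look('p2.png')"
```

```text
6.4 tool polar: R 0.0512 deg -86.2 yaw -86.3 z 0.0724 F tool [-0.2  0.5 -0.1]
```

View pics/p2.png

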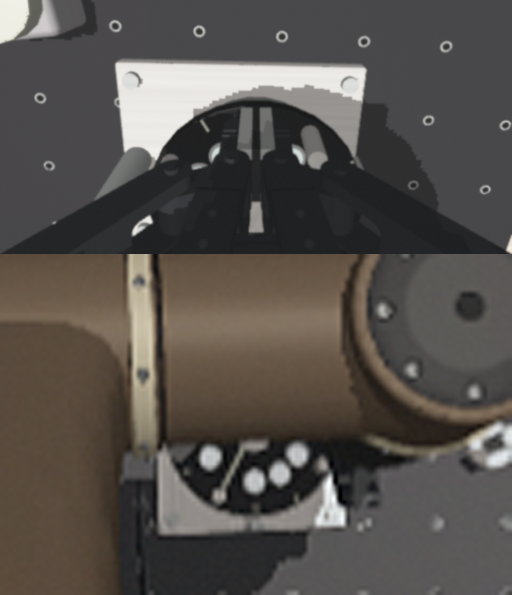

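Click 1 is done. The white line now points to about (218,497), 30° round, stud_d has jumped clear of the finger at (315,150), and the force is about 0. On to clicks 2 and 3.

>>> {"fn": "arm_command", "kwargs": {"increments": [[0, 0, 1.5, 0, 0, 0, 0.0294], [0, 0, 1.5, 0, 0, 0, 0.0294], [0, 0, 1.5, 0, 0, 0, 0.0294], [0, 0, 1.5, 0, 0, 0, 0.0294], [0, 0, 1.5, 0, 0, 0, 0.0294], [0, 0, 1.5, 0, 0, 0, 0.0294], [0, 0, 1.5, 0, 0, 0, 0.0294], [0, 0, 1.5, 0, 0, 0, 0.0294], [0, 0, 1.5, 0, 0, 0, 0.0294], [0, 0, 1.5, 0, 0, 0, 0.0294], [0, 0, 1.5, 0, 0, 0, 0.0294], [0, 0, 1.5, 0, 0, 0, 0.0294], [0, 0, 1.5, 0, 0, 0, 0.0294], [0, 0, 1.5, 0, 0, 0, 0.0294], [0, 0, 1.5, 0, 0, 0, 0.0294], [0, 0, 1.5, 0, 0, 0, 0.0294], [0, 0, 1.5, 0, 0, 0, 0.0294], [0, 0, 1.5, 0, 0, 0, 0.0294], [0, 0, 0, 0, 0, 0, 0], [0, 0, 0, 0, 0, 0, 0]]}}

```text
time_s: 8.17
eef_pos: [0.5079, -0.1666, 0.0723]
tool_rot: [[-0.449, -0.894, -0.0], [-0.894, 0.449, -0.0], [0.0, 0.0, -1.0]]
wrist_force: [-0.2, -0.0, 1.0]
gripper_width: 0.002
```

```bash
python3 -c "
from h import *;look('p3.png')"
```

```text
8.1667 tool polar: R 0.0513 deg -116.2 yaw -116.7 z 0.0723 F tool [ 0.1  0.1 -1. ]
```

Polar -116.2° with no load, so it is past the trip of click 2. Click 3 next.

>>> {"fn": "arm_command", "kwargs": {"increments": [[0, 0, 1.5, 0, 0, 0, 0.0294], [0, 0, 1.5, 0, 0, 0, 0.0294], [0, 0, 1.5, 0, 0, 0, 0.0294], [0, 0, 1.5, 0, 0, 0, 0.0294], [0, 0, 1.5, 0, 0, 0, 0.0294], [0, 0, 1.5, 0, 0, 0, 0.0294], [0, 0, 1.5, 0, 0, 0, 0.0294], [0, 0, 1.5, 0, 0, 0, 0.0294], [0, 0, 1.5, 0, 0, 0, 0.0294], [0, 0, 1.5, 0, 0, 0, 0.0294], [0, 0, 1.5, 0, 0, 0, 0.0294], [0, 0, 1.5, 0, 0, 0, 0.0294], [0, 0, 1.5, 0, 0, 0, 0.0294], [0, 0, 1.5, 0, 0, 0, 0.0294], [0, 0, 1.5, 0, 0, 0, 0.0294], [0, 0, 1.5, 0, 0, 0, 0.0294], [0, 0, 1.5, 0, 0, 0, 0.0294], [0, 0, 1.5, 0, 0, 0, 0.0294], [0, 0, 0, 0, 0, 0, 0], [0, 0, 0, 0, 0, 0, 0]]}}

```text
time_s: 9.93
eef_pos: [0.4878, -0.149, 0.0723]
tool_rot: [[-0.838, -0.545, 0.0], [-0.545, 0.838, -0.0], [-0.0, -0.0, -1.0]]
wrist_force: [-1.0, -0.7, 0.4]
gripper_width: -0.001
```

```bash
python3 -c "
from h import *;look('p4.png')"
```

```text
9.9333 tool polar: R 0.0513 deg -146.3 yaw -147.0 z 0.0723 F tool [ 1.2 -0.  -0.4]
```

View pics/p4.png

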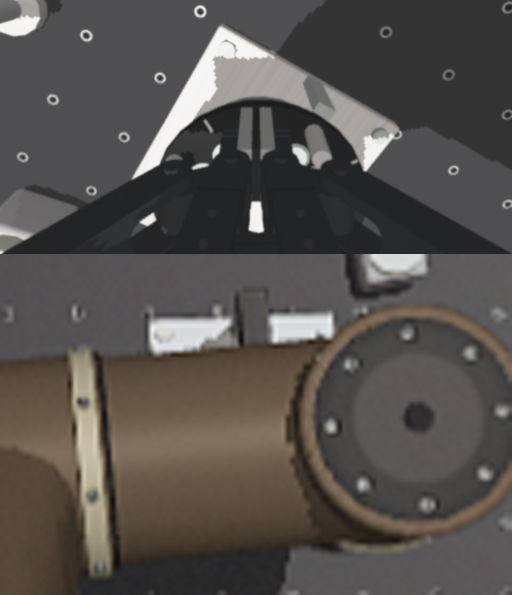

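The stud stands ahead of the finger at (317,150), the same as after click 1, so the dial is at click 3. Now the last click, slower near the trip.

>>> {"fn": "arm_command", "kwargs": {"increments": [[0, 0, 1.5, 0, 0, 0, 0.0294], [0, 0, 1.5, 0, 0, 0, 0.0294], [0, 0, 1.5, 0, 0, 0, 0.0294], [0, 0, 1.5, 0, 0, 0, 0.0294], [0, 0, 1.5, 0, 0, 0, 0.0294], [0, 0, 1.5, 0, 0, 0, 0.0294], [0, 0, 1.5, 0, 0, 0, 0.0294], [0, 0, 1.5, 0, 0, 0, 0.0294], [0, 0, 1.5, 0, 0, 0, 0.0294], [0, 0, 1.5, 0, 0, 0, 0.0294], [0, 0, 1.5, 0, 0, 0, 0.0294], [0, 0, 1.5, 0, 0, 0, 0.0294], [0, 0, 1.5, 0, 0, 0, 0.0294], [0, 0, 1.5, 0, 0, 0, 0.0294], [0, 0, 1.5, 0, 0, 0, 0.0294], [0, 0, 1.5, 0, 0, 0, 0.0294], [0, 0, 1.2, 0, 0, 0, 0.0235], [0, 0, 1.2, 0, 0, 0, 0.0235], [0, 0, 0, 0, 0, 0, 0], [0, 0, 0, 0, 0, 0, 0]]}}

```text
time_s: 11.7
eef_pos: [0.4794, -0.1244, 0.0723]
tool_rot: [[-0.998, -0.059, 0.0], [-0.059, 0.998, 0.0], [-0.0, -0.0, -1.0]]
wrist_force: [-0.3, 0.4, -1.1]
gripper_width: 0.001
```

```bash
python3 -c "
from h import *;look('p5.png')"
```

```text
11.7 tool polar: R 0.0513 deg -175.7 yaw -176.6 z 0.0723 F tool [0.2 0.4 1.1]
```

View pics/p5.png

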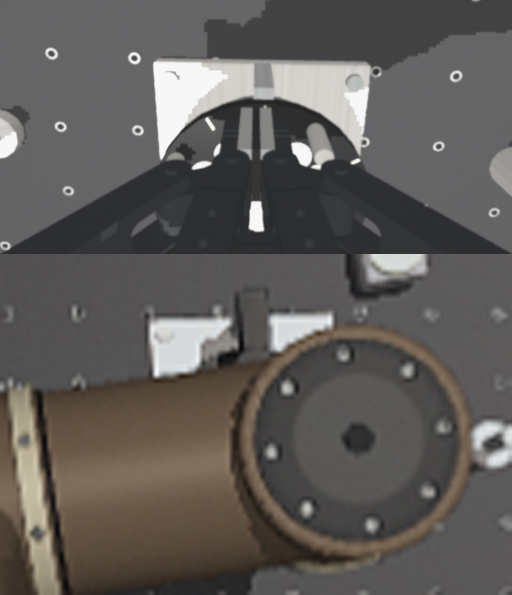

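Click 4 has snapped home: the stud stands clear of the finger at (320,145), with no load. I'll lift straight up and withdraw to the left for a final view.

>>> {"fn": "arm_command", "kwargs": {"increments": [[0, 0, -1.5, 0, 0, 0, 0], [0, 0, 0, -10, 0, 0, 0], [0, 0, 0, -20, 0, 0, 0], [0, 0, 0, -30, 0, 0, 0], [0, 0, 0, -30, 0, 0, 0], [0, 0, 0, -30, 0, 0, 0], [0, 0, 0, -30, 0, 0, 0], [0, 0, 15, -15, 0, 0, 0], [0, 0, 30, 0, 0, 0, 0], [0, 0, 35, 0, 0, 0, 0], [0, 0, 35, 0, 0, 0, 0], [0, 0, 35, 0, 0, 0, 0], [0, 0, 35, 0, 0, 0, 0], [0, 0, 35, 0, 0, 0, 0], [0, 0, 35, 0, 0, 0, 0], [0, 0, 35, 0, 0, 0, 0], [0, 0, 35, 0, 0, 0, 0], [0, 0, 15, 0, 0, 0, 0], [0, 0, 0, 0, 0, 0, 0], [0, 0, 0, 0, 0, 0, 0]]}}

```text
time_s: 13.47
eef_pos: [0.4595, 0.2141, 0.237]
tool_rot: [[-0.998, -0.06, -0.001], [-0.06, 0.998, -0.001], [0.001, -0.001, -1.0]]
wrist_force: [-0.5, -0.2, -0.1]
gripper_width: 0.001
```

```bash
python3 - <<'E'
from h import *
import pickle
R=pickle.load(open('r0.pkl','rb'))
p,d,i=cap('top');q=R['top'][0]
f=lambda a:cv2.resize(a[135:235,220:365],(580,300+0),interpolation=cv2.INTER_CUBIC)[:,:,::-1]
f=lambda a:cv2.resize(a[138:222,225:365],(500,300),interpolation=cv2.INTER_CUBIC)[:,:,::-1]
cv2.imwrite('pics/f.png',np.vstack([f(q),f(p)]))
o=get_obs();print(o['eef_pos'],o['wrist_force'],o['time_s'])
E
```

```text
[0.45950758 0.21333551 0.23704542] [-0.44913348 -0.38293258 -0.29152653] 13.5167
```

View pics/f.png

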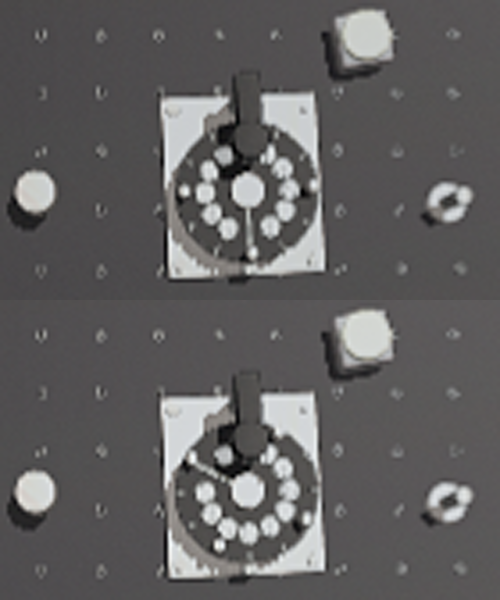

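The final top view, below the starting one, shows the white line running from the hub (248,490) to stud_a (190,455). That is 120° clockwise from its start. The pot, post and tube sit at the same pixels as before.

```bash
python3 -c "
from h import *;env.job_done()"
```

```text
the job is handed in; nothing more can be done
```

The dial is four clicks clockwise of where it started. I pushed stud_d round from behind with the shut fingertips, then lifted clear and handed the job in at about 13.5 s.

- **Dial position:** the last top view shows the white line 120° clockwise from its start.
- **Clicks:** the force was about zero after each of the four, and the stud stood ahead of the finger in the pictures after clicks 1, 3 and 4. I took a picture after click 2 but did not view it, so that one rests on the force and the finger's position.
- **Push force:** the one reading I took with the stud under load was about 3.7 N, partway into click 1.
- **Loose pieces:** the pot, post and lens tube are at the same pixels as at the start. The green look-alikes were outside that last view, but the arm never went down near them.
- **Disagreement:** stud and hub positions from the different views differed by up to about 3 mm, close to the stated 2 mm calibration. No check failed.

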